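# Run a four-pin contact tester down a sloping panel

## Task

Check the bare metal strip on the tilted panel: take the four-pin contact tester by its handle out of its rest, lean it to match the slope and set all four spring pins squarely on the strip at the panel's upper end, pressed in about half-way. Draw it down the strip with all four pins kept pressed until it reaches the ledge at the bottom, and finish holding it there, gripped and flush with the pins still pressed about half-way, so that the reading can be taken. Do not shift the panel's tilt or disturb the other things on the bench.

Things in the scene. Friction and masses are not known exactly. Their poses are not given: they have to be found in the camera images.
- tester: cordless contact tester, 0.28 kg (+-25 %). Flat aluminium head 64 (x) x 44 (y) x 16 mm; on it an upright grey handle 50 (x) x 30 (y) mm with flat sides, 16 to 74 mm above the head's underside. Origin: centre of the underside; z up through the handle. Four brass spring pins stick out 9 mm below at x = +-24, y = +-11 mm. Same after a half turn about z. Starts upright in its rest; grip across y.
- rest: fixed low black plastic rest for the tester, 92 (x) x 66 (y) mm, rim 26 mm high round the head with 2.5 to 3 mm of play; it carries the head's underside 18 mm above the bench, the tester's x along its own x. Origin: centre of its underside.
- land (a point): middle of the bare aluminium strip, on the upper face of the grey panel. x points up the slope along the strip, y across it (level), z square out of the face. The panel is 178 (x) x 160 (y) mm; the bare strip is 48 mm wide (y = +-24 mm) and runs its whole length. Toe clamps at the panel's sides (|y| above 70 mm) rise 8 mm.
- top_edge (a point): middle of the panel's upper edge, on the face, 89 mm up the slope from land; same axes. Starting at the upper end means the end of the tester's head about level with this edge (tester's origin 32 to 40 mm below it).
- ledge (a point): foot of the ledge under the panel's lower edge, on the face, 89 mm down the slope from land; same axes. The ledge is as wide as the bed, 190 mm, and rises 14 mm square out of the face, so the head meets it when the tester's origin is 32 mm up the slope from here.
- stand: tilting work stand that carries the panel: base plate 250 (x) x 236 (y) x 12 mm, fixed to the bench, with a steel quadrant bar 160 mm high and black clamping knobs on each side, 95 to 132 mm from its middle. Origin: centre of the base's underside; the panel rises along its +x.
- bed (a joint): tilt of the stand's bed and the panel on it (rad, 0 = level, 0.26 to 0.61 at the start). Held by the clamping knobs (slips only above about 14 N m).
- pin0 (a joint): how far the spring pin at x = +24, y = +11 mm of the tester is pressed in (m): 0 = fully out, 0.006 = fully in. Each pin takes 0.6 N to start and 0.4 N more per mm, so half-way is 1.8 N a pin, 7 N for all four; then the underside of the head is 6 mm off the face.
- pin1 (a joint): the same for the pin at x = +24, y = -11 mm.
- pin2 (a joint): the same for the pin at x = -24, y = +11 mm.
- pin3 (a joint): the same for the pin at x = -24, y = -11 mm.
- tray: bystander: open grey parts tray with four compartments, 150 x 100 x 35 mm, fixed. Origin: centre of its underside.
- meter: bystander: yellow hand-held multimeter lying flat, 185 x 88 x 43 mm. Origin: centre of its underside.
- driver: bystander: screwdriver lying on the bench, 190 mm long, about 30 mm thick at the red handle. Origin: middle of its underside, x along it towards the tip.
- plug: bystander: round steel connector plug standing on its end, diameter 36, height 76 mm. Origin: centre of its underside.
- cleaner: bystander: can with a white cap, diameter 52, height 150 mm. Origin: centre of its underside.
Things that resemble listed ones, but are neither listed nor needed, are in the scene too. What is shaped like the tester but green is not meant. Of the things shaped like the rest, the black one is meant.

How it is judged (in metres and radians):
On the way, in this order (a step that is already met when the one before it is completed fails the run):
1. all four pins pressed squarely on the strip at the panel's upper end (value of joint pin0 between 0.001 and 0.0054 m and value of joint pin1 between 0.001 and 0.0054 m and value of joint pin2 between 0.001 and 0.0054 m and value of joint pin3 between 0.001 and 0.0054 m and y of tester in the frame of land between -0.008 and 0.008 m and angle between the z axis of tester and the z axis of land, either way round below 0.055 rad and angle between the x axis of tester and the x axis of land, either way round below 0.16 rad and contact force between the fingers and tester above 2 N and x of tester in the frame of land between 0.042 and 0.066 m), for 0.1 s.
2. half-way down the strip with all four pins pressed (value of joint pin0 between 0.001 and 0.0054 m and value of joint pin1 between 0.001 and 0.0054 m and value of joint pin2 between 0.001 and 0.0054 m and value of joint pin3 between 0.001 and 0.0054 m and y of tester in the frame of land between -0.008 and 0.008 m and angle between the z axis of tester and the z axis of land, either way round below 0.055 rad and angle between the x axis of tester and the x axis of land, either way round below 0.16 rad and contact force between the fingers and tester above 2 N and x of tester in the frame of land between -0.015 and 0.015 m), for 0.04 s.
At the end, for the whole second after the job is handed in: Tester gripped and at rest at the strip's lower end: head within 10 mm of the ledge, within 8 mm of the middle line, in line within 0.16 rad, square to the face within 0.055 rad, each pin pressed in 1 to 5.4 mm; clear of its rest; the panel moved under 8 mm (value of joint pin0 between 0.001 and 0.0054 m and value of joint pin1 between 0.001 and 0.0054 m and value of joint pin2 between 0.001 and 0.0054 m and value of joint pin3 between 0.001 and 0.0054 m and y of tester in the frame of land between -0.008 and 0.008 m and angle between the z axis of tester and the z axis of land, either way round below 0.055 rad and angle between the x axis of tester and the x axis of land, either way round below 0.16 rad and contact force between the fingers and tester above 2 N and x of tester in the frame of land between -0.062 and -0.047 m and linear speed of tester below 0.01 m/s and contact force between tester and rest below 0.1 N and distance of land from where it was at the start of the episode below 0.008 m); the arm keeps its last pose, push and grip.
It fails at once if a pin is lifted off the strip during the sweep (tester's head within 14 mm of the face, origin within 35 mm of the strip's middle, a pin less than 0.2 mm in) (x of tester in the frame of land between -0.035 and 0.035 m and y of tester in the frame of land between -0.03 and 0.03 m and z of tester in the frame of land between 0 and 0.014 m and value of joint any of pin0, pin1, pin2, pin3 below 0.0002 m).
It fails at once if the panel's tilt is shifted (its middle moves more than 8 mm) (distance of land from where it was at the start of the episode above 0.008 m).
It fails at once if a bystander is moved more than 30 mm, or the plug or the can is tipped over (distance of any of meter, driver, plug, cleaner from where it was at the start of the episode above 0.03 m or angle between any of plug, cleaner's own z axis and vertical above 0.5 rad).
It also fails if it takes over 48 s, if anything falls off the work surface, if the arm or the gripper's body presses on something with over 40 N, if the wrist force passes 120 N, or if a joint passes its speed limit or range.

## Robot

A 6-joint arm with a two-finger parallel gripper is mounted at the origin on the work surface. World frame = base frame: x ahead of the robot, y to its left, z up, the work surface at z = 0. Lengths are in mm, angles in rad, forces in N, time in s.
With the tool pointing down it reaches from about 275 to 1000 mm from the base axis. Payload 8.4 kg.
Tool frame: the origin (TCP) lies between the finger pads; the fingertips stand 22 mm ahead of it and the grasp point (between the pads) lies 3 mm ahead of it; z points along the fingers, y is the line along which they close (so a half turn about z gives the same grasp; the last joint's range is limited). The gripper opens to 85 mm and grips with 20 to 120 N. Pads are 22 mm wide; open, the fingers measure 114 mm over their backs; the gripper's body (76 mm by 85 mm) begins 54 mm behind the grasp point. The pads swing forward as they close: fully open they stand 13 mm farther back than shut.
Start: joints at [-1.328, 0.353, 1.633, -0, 1.155, -0.002], TCP at [151.475, -606.369, 253.281] pointing down, gripper open.
Joint ranges: [-2.63, 2.63], [-0.92, 2.1], [0.06, 2.66], [-1.3, 4.44], [0, 2.69], [-3.02, 3.02]. Speed limits (rad/s): [2.22, 2.22, 2.79, 3.14, 3.14, 3.14].

## Interface

Orientations are given as [roll, pitch, yaw] about the fixed x, y, z axes, in that order (R = Rz(yaw) Ry(pitch) Rx(roll)).
In Python, from rig import r, grab_frame gives the robot as it stands.
- The arm moves only by the shell command python3 -m inch 'ROWS' [FORCE]. ROWS is JSON, a list of rows, each a list of 7 numbers: the turn, a rotation vector about the tool's x, y, z as a fraction of full scale, then the shift along the tool's x, y, z as a fraction of full scale, then the closure, from 0 (fully open) to 1 (shut). In form: [[rx, ry, rz, dx, dy, dz, fingers], ...]. A call has 1 to 8 rows; each row shifts and turns the commanded pose from where the row before left it, along the tool's axes as they then stand; what a row does not reach is not made up. Full scale, the value 1, is 2.5 cm for a shift and pi rad for a turn. A row lasts 1/12 s, in which the tool goes at most 41.7 mm and 7.16 degrees, less where a joint would pass 70% of its speed; a pose out of reach is approached as far as the arm can. A call with a number of a shift or a turn outside -1 to 1 is refused whole. A call with a gripper value outside its range is refused whole. The fingers move at their own pace and stop on an object; FORCE is the grip in N (left out, the last holds). Time passes only in rows, so rows that do not move let the fingers close. It gives the time, the measured TCP pose, the force, the opening and the grip force at its end, in the units of the state.
- r.sense(): the state, without advancing time (a new reading comes with each control period).
- grab_frame(name): name is "scene" or "side" or "wrist"; returns a dict with "pixels" (420x560x3 uint8, red, green, blue), "z_map" (420x560 float32, mm along the optical axis (not along the pixel's ray), 0 where there is no reading), "vertical_fov" (degrees; the focal length in pixels is half the picture's height over the tangent of half this angle, whatever the lens; pixels are square), "cx", "cy" (the principal point, pixels), "cam_to_world" (4x4, takes a point from camera to world coordinates). Camera axes: x right, y down, z forward; pixel columns grow to the right and rows downward; lengths in mm; the calibration is good to about 2 mm. A picture is of the moment at which its call begins.
- r.sign_off(): hands the job in; it is judged then, once.
The state is a dict: "clock": time; "qpos": joint angles; "qvel": joint speeds; "joint_efforts": joint torques, N m; "eef_pos": TCP position; "tcp_rot": TCP orientation; "contact_force": force on the tool from outside, world axes, zero at the start; "wrist_torque": the same for the moment, N m; "opening": opening from 0.0 (shut) to 1.0 (fully open); "grasp_force": force on a finger pad.
Only numpy, scipy, OpenCV 4.12 (cv2) and the standard library are available. Lean on these libraries where they do the work, as an engineer would, in place of code of your own. Each camera call takes 0.05 s, during which the arm holds its last target. There are 200 camera calls.

## Working session

There is one attempt and no reset: what is moved stays moved. The work goes in short steps, Python scripts to look and compute and a shell command to move; the robot and the scene stay as the last step left them, time stands still between calls to the robot, and variables do not carry over. Pictures are saved under pics/ and viewed, at most 10 in all, crops included, and the job is handed in when it is done.

```bash
ls; mkdir -p pics; cat > h.py <<'E'
import numpy as np, cv2
from rig import r, grab_frame
from scipy.spatial.transform import Rotation as R
def save(n,f): cv2.imwrite(f'pics/{n}.png',f['pixels'][:,:,::-1])
def cloud(f):
    z=f['z_map'].astype(float);h,w=z.shape;fl=h/2/np.tan(np.radians(f['vertical_fov'])/2)
    v,u=np.mgrid[:h,:w];T=np.array(f['cam_to_world'])
    P=np.stack([(u-f['cx'])*z/fl,(v-f['cy'])*z/fl,z],-1)@T[:3,:3].T+T[:3,3]
    P[z==0]=np.nan
    return P
E
python3 - <<'E'
from h import *
for n in('scene','side'):
    f=grab_frame(n);save(n,f);np.savez(n+'.npz',P=cloud(f),px=f['pixels']);print(np.round(f['cam_to_world'],2).tolist())
print(r.sense())
E
```

```text
pics
[[0.6, 0.43, -0.68, 1476.62], [0.8, -0.33, 0.5, -747.96], [-0.01, -0.84, -0.54, 834.35], [0.0, 0.0, 0.0, 1.0]]
[[0.96, -0.17, 0.23, 289.64], [-0.28, -0.53, 0.8, -824.38], [-0.02, -0.83, -0.55, 601.01], [0.0, 0.0, 0.0, 1.0]]
{'clock': 0.1, 'qpos': array([-1.32840608e+00,  3.53617842e-01,  1.63405560e+00,  4.96445157e-06,
        1.15518553e+00, -2.41205353e-03]), 'qvel': array([-1.37010606e-03, -7.52936187e-04, -2.45084430e-03,  2.60994648e-05,
       -1.62416194e-04,  2.17738383e-03]), 'joint_efforts': array([ 4.58450486e-04, -6.06357121e+01, -3.42820251e+01,  7.35179606e-05,
        3.94820992e-03,  1.32280555e-06]), 'eef_pos': array([ 151.37721627, -605.98418265,  252.61418366]), 'tcp_rot': array([-3.14032635e+00, -7.59370358e-06,  2.44800287e-01]), 'contact_force': array([-0.51910835,  0.7041356 ,  0.45974298]), 'wrist_torque': array([-0.03351105, -0.04064081, -0.0214787 ]), 'grasp_force': 0.0, 'opening': 0.9957726665055321}
```

View pics/scene.png

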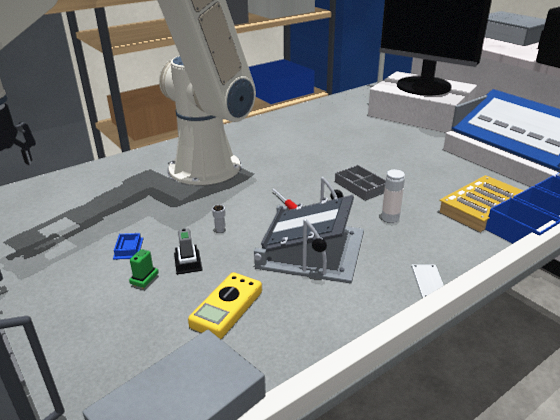

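View pics/side.png

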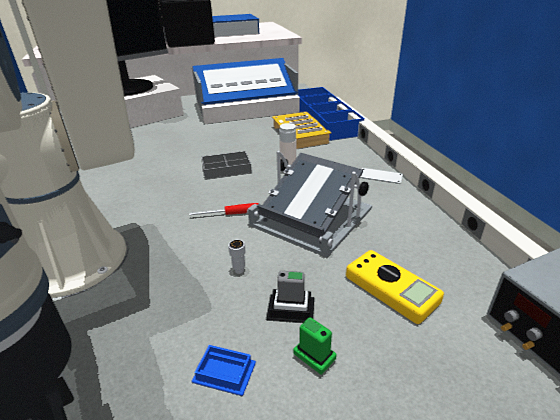

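The scene view shows the grey-handled tester in the black rest at (186,250) (side view (291,290)). The lookalikes are the green tester at (145,268) (side (315,342)) and the blue rest at (127,245) (side (223,370)). I choose the grey tester in the black rest. The bare strip is at scene (305,222) and side (309,192). Next I'll measure them and make a close crop.

```bash
python3 - <<'E'
from h import *
D={n:np.load(n+'.npz') for n in('scene','side')}
def sel(n,box,f):
    P=D[n]['P'];px=D[n]['px'].astype(int);x0,y0,x1,y1=box
    m=np.zeros(px.shape[:2],bool);m[y0:y1,x0:x1]=1
    m&=f(px,P)&np.isfinite(P[...,0]);return P[m],m
for n,sb,tb in(('scene',(255,190,360,255),(165,222,210,275)),('side',(250,150,370,235),(262,262,318,322))):
    S,m=sel(n,sb,lambda p,P:(p.min(-1)>185)&(P[...,2]>20)&(P[...,2]<200))
    k,l,st,_=cv2.connectedComponentsWithStats(m.astype(np.uint8));i=1+np.argmax(st[1:,4]);P=D[n]['P'][l==i]
    c=P.mean(0);u,s,vt=np.linalg.svd(P-c,full_matrices=False);x=vt[0]*np.sign(vt[0][2]);z=vt[2]*np.sign(vt[2][2])
    a=(P-c)@x;b=(P-c)@np.cross(z,x);print(n,'strip',st[i],c.round(1),'x',x.round(3),'z',z.round(3),'tilt',np.arcsin(x[2]),np.arccos(z[2]),'ext',a.min(),a.max(),b.min(),b.max(),'rms',s[2]/len(P)**.5)
    T,m=sel(n,tb,lambda p,P:(P[...,2]>84)&(P[...,2]<100))
    (cc,wh,an)=cv2.minAreaRect(T[:,:2].astype(np.float32));print('top',len(T),np.median(T,0).round(1),cc,wh,an)
    H,m=sel(n,tb,lambda p,P:(P[...,2]>30)&(P[...,2]<42))
    (cc,wh,an)=cv2.minAreaRect(H[:,:2].astype(np.float32));print('head',len(H),cc,wh,an)
    H,m=sel(n,tb,lambda p,P:(P[...,2]>22)&(P[...,2]<29)&(p.max(-1)<70))
    (cc,wh,an)=cv2.minAreaRect(H[:,:2].astype(np.float32));print('rim',len(H),cc,wh,an)
f=D['side']['px'][255:335,240:340];cv2.imwrite('pics/crop.png',cv2.resize(f[:,:,::-1],None,fx=5,fy=5))
f=grab_frame('wrist');save('w0',f)
E
```

```text
scene strip [273 209  65  23 503] [589.2 -22.1  94.3] x [0.745 0.527 0.409] z [-0.486  0.009  0.874] tilt 0.4215126913410474 0.5078683591578522 ext -93.62302021396684 86.5140889540681 -119.1654790039127 32.18195480327544 rms 5.159835637061735
top 158 [ 458.2 -306.1   93.4] (453.47711181640625, -304.5110778808594) (29.536678314208984, 53.41059494018555) 67.37643432617188
head 148 (452.8265380859375, -305.2001953125) (54.44890594482422, 71.4869384765625) 66.84905242919922
rim 83 (452.3106689453125, -304.48455810546875) (57.03760528564453, 77.73141479492188) 67.73889923095703
side strip [284 165  49  54 990] [586.5 -22.6  89.3] x [0.721 0.577 0.383] z [-0.301 -0.237  0.924] tilt 0.3935191516858187 0.3935319719439145 ext -83.47374753649751 93.89393179093987 -25.236246640761212 25.854463050479968 rms 1.3954136572472369
top 338 [ 448.5 -309.6   91.2] (439.0025329589844, -348.245849609375) (118.80619049072266, 50.18742370605469) 76.94145965576172
head 293 (448.7191162109375, -306.4823913574219) (44.058319091796875, 64.13768005371094) 68.56491088867188
rim 196 (448.23345947265625, -305.476806640625) (60.07154083251953, 77.77088928222656) 66.46053314208984
```

View pics/crop.png

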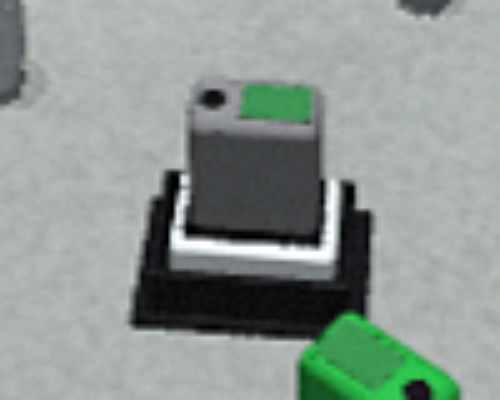

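The close crop confirms the grey handle on the aluminium head in the black rest, at about (450,-305) with x yaw -0.39. I'll move above it.

```bash
python3 -m inch '[[0,0,0,0.9,-0.55,0.2,0],[0,0,0,0.9,-0.55,0.2,0],[0,0,0,0.9,-0.55,0.2,0],[0,0,0,0.9,-0.55,0.2,0],[0,0,0,0.9,-0.55,0.2,0],[0,0,0,0.9,-0.55,0.2,0],[0,0,0,0.9,-0.55,0.2,0],[0,0,0,0.9,-0.55,0.2,0]]' 60
python3 -m inch '[[0,0,0,0.9,-0.55,0.2,0],[0,0,0,0.9,-0.55,0.2,0],[0,0,0,0.9,-0.55,0.2,0],[0,0,0,0.9,-0.55,0.2,0],[0,0,0,0.9,-0.55,0.2,0],[0,0,0,0.9,-0.55,0.2,0],[0,0,0,0.9,-0.55,0.2,0],[0,0,0,0.9,-0.55,0.2,0]]'
python3 -m inch '[[0,0,0.034,0,0,0,0],[0,0,0.034,0,0,0,0],[0,0,0.034,0,0,0,0],[0,0,0.034,0,0,0,0],[0,0,0.034,0,0,0,0],[0,0,0.034,0,0,0,0],[0,0,0,0,0,0,0]]'
cat >> h.py <<'E'
def todo(pos,Rt):
    s=r.sense();Rc=R.from_euler('xyz',s['tcp_rot'])
    d=Rc.inv().apply(np.array(pos)-s['eef_pos']);w=(Rc.inv()*Rt).as_rotvec()
    print('t',round(s['clock'],2),'pos',s['eef_pos'].round(1),'F',s['contact_force'].round(1),'grip',round(s['grasp_force'],1),'open',round(s['opening'],3))
    print('shift mm',d.round(1),'units',(d/25).round(3),'turn units',(w/np.pi).round(4))
E
python3 - <<'E'
from h import *
f=grab_frame('wrist');save('w1',f);np.savez('w1.npz',P=cloud(f),px=f['pixels']);todo([450.5,-305.5,64],R.from_euler('xyz',[np.pi,0,-.394]))
P=cloud(f);px=f['pixels'].astype(int);ok=np.isfinite(P[...,0])&(abs(P[...,0]-450)<60)&(abs(P[...,1]+305)<60)
for lo,hi in((86,99),(29,40),(21,29)):
    m=(ok&(P[...,2]>lo)&(P[...,2]<hi)).astype(np.uint8)
    k,l,st,_=cv2.connectedComponentsWithStats(m);i=1+np.argmax(st[1:,4]);Q=P[l==i]
    print(lo,len(Q),np.median(Q[:,2]),cv2.minAreaRect(Q[:,:2].astype(np.float32)))
E
```

```text
clock: 0.82
eef_pos: [300.1, -454.9, 212.9]
tcp_rot: [-3.141, 0.0, 0.245]
contact_force: [0.2, -1.1, -0.1]
opening: 0.998
grasp_force: 0.0
clock: 1.48
eef_pos: [448.1, -304.5, 172.9]
tcp_rot: [-3.141, 0.0, 0.245]
contact_force: [0.2, -0.5, 0.4]
opening: 0.998
grasp_force: 0.0
clock: 2.07
eef_pos: [447.3, -305.6, 173.1]
tcp_rot: [-3.141, 0.0, -0.401]
contact_force: [-0.6, 0.3, 0.5]
opening: 0.999
grasp_force: 0.0
t 2.12 pos [ 447.3 -305.6  173.1] F [-0.1  0.  -0.1] grip 0.0 open 1.0
shift mm [  2.9  -1.3 109.1] units [ 0.117 -0.052  4.365] turn units [-0.      0.0001 -0.0001]
86 2534 90.65426368431656 ((450.04827880859375, -304.7903137207031), (29.865427017211914, 49.133216857910156), 67.49583435058594)
29 972 32.37819973477971 ((449.9866943359375, -304.7979736328125), (44.00260543823242, 63.058475494384766), 66.786376953125)
21 1038 24.41814239636767 ((448.6056823730469, -304.6519775390625), (57.05012512207031, 77.62876892089844), 67.17257690429688)
```

View pics/w1.png

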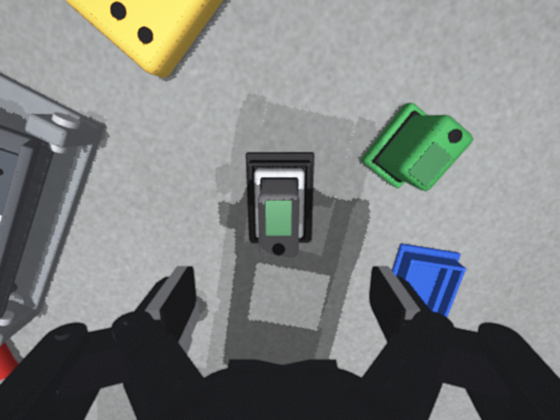

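The wrist view shows the tester head at (279,205), between the fingers and square to them, with the green decoy well clear at (418,148). I'll descend and grip.

```bash
python3 -m inch '[[0,0,0,0.09,-0.07,0.5,0],[0,0,0,0,0,0.9,0],[0,0,0,0,0,0.9,0],[0,0,0,0,0,0.9,0],[0,0,0,0,0,0.8,0],[0,0,0,0,0,0.36,0],[0,0,0,0,0,0,1],[0,0,0,0,0,0,1]]' 70
python3 -m inch '[[0,0,0,0,0,0,1],[0,0,0,0,0,0,1],[0,0,0,0,0,0,1],[0,0,0,0,0,0,1],[0,0,0,0,0,0,1]]'
```

```text
clock: 2.78
eef_pos: [450.1, -304.8, 63.9]
tcp_rot: [-3.141, 0.001, -0.395]
contact_force: [-0.2, 0.2, 0.7]
opening: 0.744
grasp_force: 0.0
clock: 3.2
eef_pos: [451.0, -305.5, 65.6]
tcp_rot: [3.141, -0.002, -0.396]
contact_force: [-0.2, 0.8, 6.6]
opening: 0.346
grasp_force: 69.6
```

```bash
python3 -m inch '[[0,0,0,0,0,-0.3,1],[0,0,0,0,0,-0.7,1],[0,0,0,0,0,-0.9,1],[0,0,0,0,0,-0.9,1],[0,0,0,0,0,-0.9,1],[0,0,0,0,0,-0.9,1],[0,0,0,0,0,-0.9,1],[0,0,0,0,0,-0.5,1]]'
python3 - <<'E'
from h import *
def strip(P,px,box):
    x0,y0,x1,y1=box;m=np.zeros(px.shape[:2],bool);m[y0:y1,x0:x1]=1
    m&=(px.astype(int).min(-1)>170)&np.isfinite(P[...,0])&(P[...,2]>30)&(P[...,2]<180)
    k,l,st,_=cv2.connectedComponentsWithStats(m.astype(np.uint8));i=1+np.argmax(st[1:,4])
    Q=P[cv2.erode((l==i).astype(np.uint8),np.ones((3,3)))>0];n0=np.array([-.3,-.24,.92]);Q0=np.median(Q,0)
    # panel plane: all points close to the strip's plane
    c=Q.mean(0);n=np.linalg.svd(Q-c)[2][2] if len(Q)<5000 else n0
    A=P[np.isfinite(P[...,0])];A=A[np.linalg.norm(A-c,axis=1)<110]
    for t in(6,4,3,2.5):
        B=A[abs((A-c)@n)<t];c2=B.mean(0);n=np.linalg.svd(B-c2,full_matrices=False)[2][2];n*=np.sign(n[2]);c=c2
    F=P[l==i];F=F[abs((F-c)@n)<5]
    y=np.cross(n,[0,0,1.]);y/=np.linalg.norm(y);x=np.cross(y,n)
    x*=np.sign(x[2]);y=np.cross(n,x)
    q=np.stack([F@x,F@y],1).astype(np.float32);(mc,wh,an)=cv2.minAreaRect(q)
    C=x*mc[0]+y*mc[1]+n*(c@n)
    print('n',n.round(4),'tilt',np.arccos(n[2]).round(4),'x',x.round(4),'yaw',np.arctan2(x[1],x[0]).round(4),'land',C.round(1),'wh',np.round(wh,1),round(an,2),'inliers',len(B))
for nm,b in(('side',(270,150,350,235)),('scene',(255,190,360,255))):
    f=np.load(nm+'.npz');strip(f['P'],f['px'],b)
f=grab_frame('side');save('s2',f);P=cloud(f);todo([0,0,0],R.identity())
px=f['pixels'].astype(int)
m=np.isfinite(P[...,0])&(abs(P[...,0]-450)<45)&(abs(P[...,1]+305)<45)&(P[...,2]>125)&(P[...,2]<185)&(px.min(-1)>120)
Q=P[m];print('head',len(Q),np.percentile(Q[:,2],[1,5,50,95,99]).round(1))
E
```

```text
clock: 3.87
eef_pos: [450.6, -305.3, 217.4]
tcp_rot: [3.141, -0.003, -0.396]
contact_force: [1.2, -0.2, -3.6]
opening: 0.341
grasp_force: 69.3
n [-0.2987 -0.2395  0.9238] tilt 0.3929 x [0.7208 0.5778 0.3829] yaw 0.6757 land [589.4 -19.6  90.7] wh [175.6  51.3] 0.77 inliers 3125
n [-0.3056 -0.2187  0.9267] tilt 0.3853 x [0.7537 0.5392 0.3758] yaw 0.621 land [586.3 -23.1  91.6] wh [180.2  57. ] 2.32 inliers 1366
t 3.92 pos [ 451.4 -305.8  218.9] F [ 0.9 -1.4 -0.5] grip 69.3 open 0.343
shift mm [-535.6 -108.3  216. ] units [-21.423  -4.331   8.639] turn units [-0.9798  0.1966 -0.0025]
head 298 [170.4 171.9 179.8 184.7 184.9]
```

View pics/s2.png

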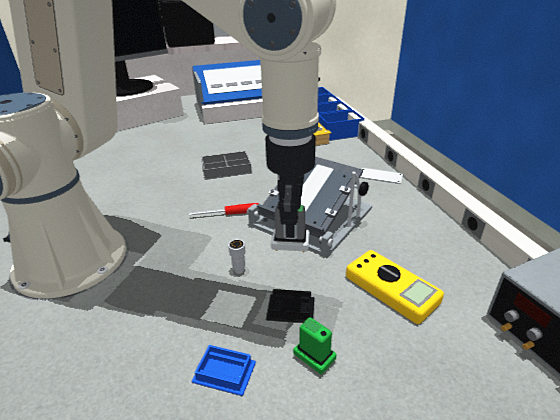

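The side view shows the tester hanging straight in the gripper at (291,240), the black rest empty at (290,305), and nothing else disturbed. Next I work out the transit.

```bash
cat >> h.py <<'E'
L=np.array([589.,-20.,91.]); yaw,tilt=.676,.393; OFF=47.6
def frame():
    Rl=R.from_euler('ZY',[yaw,-tilt]); return Rl, Rl*R.from_euler('x',np.pi)
def goal(x,h,y=0):  # tester origin x along, y across, underside h above the face
    Rl,Rt=frame(); return L+Rl.apply([x,y,h+OFF]),Rt
E
python3 - <<'E'
from h import *
p,Rt=goal(53,76);print(p,Rt.apply([0,0,1]));p[2]=290;todo(p,Rt)
E
```

```text
[590.26800504 -18.98297508 225.47422736] [ 0.29874119  0.23961043 -0.92376433]
t 3.92 pos [ 451.4 -305.8  218.9] F [ 0.9 -1.4 -0.5] grip 69.3 open 0.343
shift mm [  17.9 -318.1  -71.3] units [  0.714 -12.725  -2.853] turn units [ 0.0682  0.1115 -0.3364]
```

```bash
python3 -m inch '[[0,0,0,0,0,-0.9,1],[0,0,0,0,-0.2,-0.9,1],[0,0,0,0,-0.5,-0.9,1],[0,0,0,0.05,-0.9,-0.1,1],[0,0,0,0.05,-0.9,0,1],[0,0,0,0.05,-0.9,0,1],[0,0,0,0.05,-0.9,0,1],[0,0,0,0.05,-0.9,0,1]]'
python3 -m inch '[[0,0,0,0.05,-0.9,0,1],[0,0,0,0.05,-0.9,0,1],[0,0,0,0.05,-0.9,0,1],[0,0,0,0.05,-0.9,0,1],[0,0,0,0.05,-0.9,0,1],[0,0,0,0.05,-0.9,0,1],[0,0,0,0.05,-0.9,0,1],[0,0,0,0.05,-0.6,0,1]]'
python3 -m inch '[[0.0068,0.0112,-0.0336,0,0,0,1],[0.0068,0.0112,-0.0336,0,0,0,1],[0.0068,0.0112,-0.0336,0,0,0,1],[0.0068,0.0112,-0.0336,0,0,0,1],[0.0068,0.0112,-0.0336,0,0,0,1]]'
python3 -m inch '[[0.0068,0.0112,-0.0336,0,0,0,1],[0.0068,0.0112,-0.0336,0,0,0,1],[0.0068,0.0112,-0.0336,0,0,0,1],[0.0068,0.0112,-0.0336,0,0,0,1],[0.0068,0.0112,-0.0336,0,0,0,1],[0,0,0,0,0,0,1],[0,0,0,0,0,0,1]]'
python3 - <<'E'
from h import *
print(r.sense()['qpos'].round(2),r.sense()['wrist_torque'].round(2));todo(*goal(53,76))
f=grab_frame('wrist');save('w3',f);np.savez('w3.npz',P=cloud(f),px=f['pixels'],T=f['cam_to_world'])
E
```

```text
clock: 4.58
eef_pos: [505.8, -186.3, 283.9]
tcp_rot: [3.142, 0.001, -0.396]
contact_force: [1.1, -0.4, -3.5]
opening: 0.344
grasp_force: 69.9
clock: 5.25
eef_pos: [582.0, -30.4, 283.7]
tcp_rot: [-3.141, 0.001, -0.395]
contact_force: [0.2, -0.6, -3.0]
opening: 0.346
grasp_force: 69.8
clock: 5.67
eef_pos: [581.3, -32.0, 283.9]
tcp_rot: [-3.085, -0.196, 0.134]
contact_force: [0.5, -0.0, -2.8]
opening: 0.338
grasp_force: 69.9
clock: 6.25
eef_pos: [581.3, -32.8, 283.8]
tcp_rot: [-3.135, -0.391, 0.667]
contact_force: [0.7, -0.8, -2.6]
opening: 0.343
grasp_force: 70.0
[-0.23  0.15  1.89  0.4   0.89  0.46] [-0.22  0.32 -0.02]
t 6.25 pos [581.3 -32.8 283.8] F [ 0.7 -0.8 -2.6] grip 70.0 open 0.343
shift mm [-7.7 -4.9 59.9] units [-0.31  -0.197  2.395] turn units [-0.001   0.0008 -0.0027]
```

View pics/w3.png

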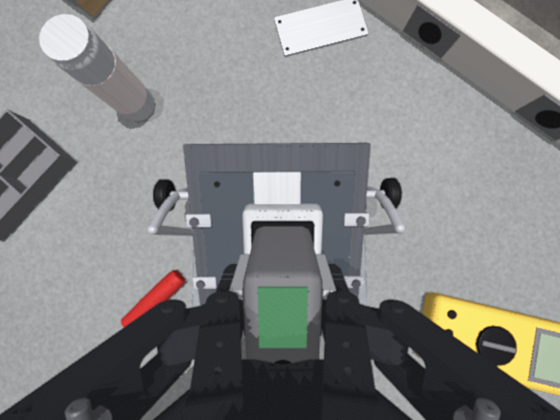

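The wrist view shows the strip end at (277,172), edges about x=253 and 301, and the tester head's front end at (283,207), slightly right of strip centre and slightly rotated. I'll measure both in the panel frame.

```bash
cat > m.py <<'E'
from h import *
def measure(P,px):
    Rl,Rt=frame();n=Rl.apply([0,0,1]);Q=(P-L)@Rl.as_matrix()  # land-frame coords
    fin=np.isfinite(Q[...,0]);px=px.astype(int)
    m=fin&(abs(Q[...,2])<8)&(abs(Q[...,1])<66)&(Q[...,0]>-60)&(Q[...,0]<84)
    B=Q[m]
    for _ in range(4):
        A=np.c_[B[:,:2],np.ones(len(B))];co=np.linalg.lstsq(A,B[:,2],rcond=None)[0];B=B[abs(A@co-B[:,2])<2.5]
    print('plane dz/dx,dz/dy,z0',co.round(4),len(B))
    m=fin&(abs(Q[...,2])<8)&(px.min(-1)>150)&(abs(Q[...,1])<40)&(Q[...,0]>0)&(Q[...,0]<110)
    k,l,st,_=cv2.connectedComponentsWithStats(m.astype(np.uint8));i=1+np.argmax(st[1:,4]);S=Q[l==i]
    print('strip x',np.percentile(S[:,0],[1,99]).round(1),'y',np.percentile(S[:,1],[1,50,99]).round(1),len(S))
    for a in(0,1):
        e=[(x,np.percentile(s[:,1],[2,98][a])) for x in range(int(S[:,0].min())+3,int(S[:,0].max())-5,3) if len(s:=S[abs(S[:,0]-x)<2])>5]
        print(' edge slope',np.polyfit(*zip(*e),1).round(3) if len(e)>2 else e)
    s=r.sense();Rc=R.from_euler('xyz',s['tcp_rot']).as_matrix();H=(P-s['eef_pos'])@Rc
    m=np.isfinite(H[...,0])&(H[...,2]>24)&(H[...,2]<40)&(abs(H[...,0])<45)&(abs(H[...,1])<35)&(px.min(-1)>110)
    k,l,st,_=cv2.connectedComponentsWithStats(m.astype(np.uint8));i=1+np.argmax(st[1:,4]);T=H[l==i]
    T=T[abs(T[:,2]-np.median(T[:,2]))<3]
    print('head tool-frame: x max',np.percentile(T[:,0],99).round(1),'y',np.percentile(T[:,1],[1,99]).round(1),'z med',np.median(T[:,2]).round(1),len(T))
    A=np.c_[T[:,:2],np.ones(len(T))];print(' head plane',np.linalg.lstsq(A,T[:,2],rcond=None)[0].round(3))
    F=T[T[:,0]>np.percentile(T[:,0],99)-9]
    e=[(y,np.percentile(s[:,0],97)) for y in range(-18,19,3) if len(s:=T[abs(T[:,1]-y)<2])>5]
    print(' front edge slope',np.polyfit(*zip(*e),1).round(3))
E
python3 - <<'E'
from m import *
f=np.load('w3.npz');measure(f['P'],f['px'])
E
```

```text
plane dz/dx,dz/dy,z0 [ 3.700e-03 -5.000e-04 -8.248e-01] 6592
strip x [50.6 83.5] y [-24.   -0.1  24.1] 1510
 edge slope [ 2.3000e-02 -2.4882e+01]
 edge slope [1.2000e-02 2.2686e+01]
head tool-frame: x max 28.2 y [-20.5  22.8] z med 33.2 1451
 head plane [2.9000e-02 1.0000e-03 3.2767e+01]
 front edge slope [3.0000e-03 2.8015e+01]
```

```bash
python3 - <<'E'
from h import *
s=r.sense()
for nm,pos,rot in(('w1',[447.3,-305.6,173.1],[-3.141,0,-.394]),('w3',s['eef_pos'],s['tcp_rot'])):
    f=np.load(nm+'.npz');Rc=R.from_euler('xyz',rot).as_matrix();H=(f['P']-np.array(pos))@Rc
    if nm=='w1': H-=np.array([2.2,-1.8,109])
    fin=np.isfinite(H[...,0])&(abs(H[...,0])<40)&(abs(H[...,1])<28)
    for part,lo,hi,c in(('top',-36,-20,'g'),('head',26,40,'w')):
        px=f['px'].astype(int);m=fin&(H[...,2]>lo)&(H[...,2]<hi)
        m&=(px.min(-1)>110) if c=='w' else ((px[...,1]>px[...,0]+25))
        m=cv2.erode(m.astype(np.uint8),np.ones((3,3)))>0
        B=H[m]
        for t in(4,2.5,1.5):
            A=np.c_[B[:,:2],np.ones(len(B))];co=np.linalg.lstsq(A,B[:,2],rcond=None)[0];k=abs(A@co-B[:,2])<t;B=B[k]
        print(nm,part,len(B),'slopes',co.round(4),'x',np.percentile(B[:,0],[1,99]).round(1),'y',np.percentile(B[:,1],[1,99]).round(1))
E
```

```text
w1 top 804 slopes [-4.50000e-03  7.00000e-04 -2.71812e+01] x [-4.8 19.9] y [-8.5  8.3]
w1 head 358 slopes [ 8.70000e-03 -5.00000e-04  3.16754e+01] x [-26.7  30.9] y [-20.1  20.4]
w3 top 2696 slopes [-3.00000e-04 -1.50000e-03 -2.59906e+01] x [-8.  17.3] y [-7.5  9.5]
w3 head 1087 slopes [ 4.70000e-02 -6.00000e-04  3.22869e+01] x [ 3.7 28.1] y [-19.8  22. ]
```

Comparing the label in both wrist views shows no tilt in the grip and about 1.5–3 mm of slip along x. I'll apply these small corrections and drop to 20 mm above the face.

```bash
cat >> h.py <<'E'
L=L+frame()[0].apply([-2,-.3,-.7]); yaw,tilt,OFF=.684,.395,48.
E
python3 - <<'E'
from h import *
todo(*goal(54.5,20))
E
```

```text
t 6.3 pos [581.6 -32.5 284. ] F [-0.2  0.3 -2.9] grip 70.0 open 0.342
shift mm [ -8.7  -4.6 116.1] units [-0.348 -0.184  4.645] turn units [ 0.0001  0.0014 -0.005 ]
```

```bash
python3 -m inch '[[0,0.0014,-0.005,-0.1,-0.1,0.6,1],[0,0,0,-0.25,-0.08,0.9,1],[0,0,0,0,0,0.9,1],[0,0,0,0,0,0.9,1],[0,0,0,0,0,0.7,1],[0,0,0,0,0,0.4,1],[0,0,0,0,0,0.2,1],[0,0,0,0,0,0,1]]'
python3 - <<'E'
from m import *
todo(*goal(54.5,6))
f=grab_frame('wrist');save('w4',f);measure(cloud(f),f['pixels'])
todo(*goal(54.5,6));save('s4',grab_frame('side'))
E
```

```text
clock: 6.97
eef_pos: [607.1, -5.1, 174.1]
tcp_rot: [3.141, -0.396, 0.689]
contact_force: [-0.7, -0.7, -2.6]
opening: 0.342
grasp_force: 70.1
t 6.97 pos [607.1  -5.1 174.1] F [-0.7 -0.7 -2.6] grip 70.1 open 0.342
shift mm [-1.1  0.4 14.4] units [-0.044  0.016  0.575] turn units [-0.0004 -0.0002  0.0014]
plane dz/dx,dz/dy,z0 [ 0.0014 -0.0037 -0.1966] 11226
strip x [77.9 85.8] y [-24.1   0.4  23.7] 925
 edge slope [(79, np.float64(-23.689057568537578))]
 edge slope [(79, np.float64(23.254634251931673))]
head tool-frame: x max 28.2 y [-21.   22.3] z med 34.0 1441
 head plane [2.5000e-02 1.0000e-03 3.3643e+01]
 front edge slope [2.0000e-03 2.8085e+01]
t 7.02 pos [607.4  -5.4 175. ] F [ 0.  -0.4 -2.3] grip 70.1 open 0.342
shift mm [-1.5 -0.  15.2] units [-0.059 -0.001  0.608] turn units [-0.0001 -0.0005  0.0015]
```

View pics/w4.png

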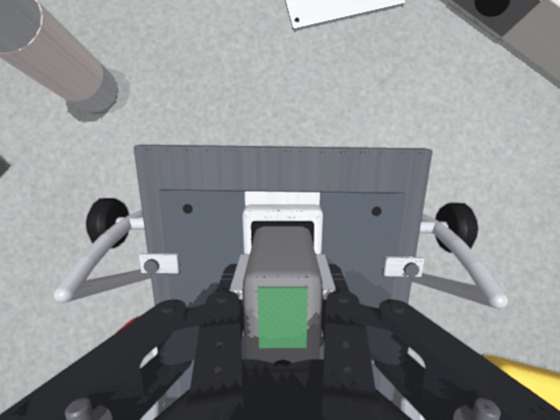

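View pics/s4.png

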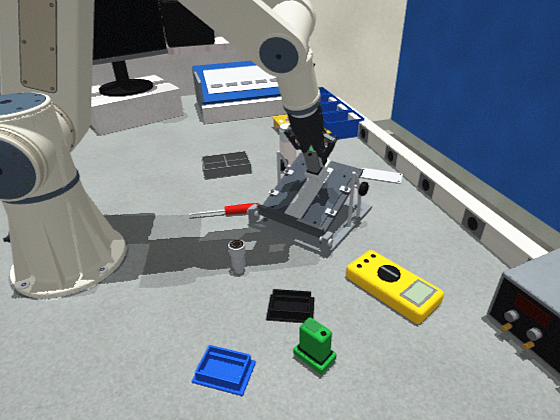

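The pictures show the head centred on the strip (head 244–321, strip 245–320) just below the upper edge at row 192. The can, the plug and the other things are undisturbed. Now I'll come down slowly on force.

```bash
cat >> h.py <<'E'
def fn():
    s=r.sense();Rl,_=frame();F=s['contact_force']-np.array([0,0,-2.6]);q=Rl.inv().apply(s['eef_pos']-L)
    Rc=R.from_euler('xyz',s['tcp_rot'])
    print('F land',Rl.inv().apply(F).round(2),'x,y,h',(q-[0,0,OFF]).round(2),'torque tool',Rc.inv().apply(s['wrist_torque']).round(3),'grip',round(s['grasp_force'],1),'t',round(s['clock'],2))
E
P='from h import *; fn()'
python3 -c "$P"
python3 -m inch '[[0,0,0,-0.05,0,0.12,1],[0,0,0,0,0,0.12,1],[0,0,0,0,0,0.06,1],[0,0,0,0,0,0,1]]' >/dev/null; python3 -c "$P"
python3 -m inch '[[0,0,0,0,0,0.04,1],[0,0,0,0,0,0,1]]' >/dev/null; python3 -c "$P"
```

```text
F land [-0.12  0.27 -0.34] x,y,h [56.2  -0.31 21.74] torque tool [ 0.027 -0.396  0.024] grip 70.1 t 7.07
F land [-0.23  0.38 -1.24] x,y,h [54.31 -0.16 13.7 ] torque tool [ 0.036 -0.339 -0.038] grip 70.1 t 7.4
F land [-0.07 -0.52  0.71] x,y,h [54.38 -0.13 12.65] torque tool [ 0.053 -0.404  0.038] grip 70.1 t 7.57
```

```bash
P='from h import *; fn()'
python3 -m inch '[[0,0,0,0,0,0.04,1],[0,0,0,0,0,0,1]]' >/dev/null; python3 -c "$P"
python3 -m inch '[[0,0,0,0,0,0.04,1],[0,0,0,0,0,0,1]]' >/dev/null; python3 -c "$P"
python3 -m inch '[[0,0,0,0,0,0.04,1],[0,0,0,0,0,0,1]]' >/dev/null; python3 -c "$P"
python3 -m inch '[[0,0,0,0,0,0.04,1],[0,0,0,0,0,0,1]]' >/dev/null; python3 -c "$P"
```

```text
F land [ 0.35 -0.41 -1.44] x,y,h [54.36 -0.1  11.58] torque tool [ 0.007 -0.367  0.033] grip 70.1 t 7.73
F land [-0.94  0.06 -0.02] x,y,h [ 5.433e+01 -5.000e-02  1.051e+01] torque tool [ 0.07  -0.401 -0.005] grip 70.1 t 7.9
F land [0.62 0.37 0.25] x,y,h [ 5.435e+01 -5.000e-02  9.520e+00] torque tool [ 0.023 -0.356 -0.024] grip 70.1 t 8.07
F land [-0.53  0.62  3.88] x,y,h [54.42 -0.09  8.68] torque tool [ 0.101 -0.465 -0.012] grip 70.2 t 8.23
```

```bash
P='from h import *; fn()'
python3 -m inch '[[0,0,0,0,0,0.04,1],[0,0,0,0,0,0,1]]' >/dev/null; python3 -c "$P"
python3 -m inch '[[0,0,0,0,0,0.04,1],[0,0,0,0,0,0,1],[0,0,0,0,0,0,1]]' >/dev/null; python3 -c "$P"
python3 - <<'E'
from h import *
import time
Rl,_=frame();o=[]
for i in range(4):
    f=grab_frame('wrist');s=r.sense();Rc=R.from_euler('xyz',s['tcp_rot'])
    o.append(np.r_[Rl.inv().apply(s['contact_force']+[0,0,2.6]),Rc.inv().apply(s['wrist_torque'])])
save('w5',f);print(np.mean(o,0).round(3));fn();todo(*goal(54.5,6))
E
```

```text
F land [-0.87  0.03  5.74] x,y,h [54.42 -0.09  7.72] torque tool [ 0.173 -0.541  0.016] grip 70.4 t 8.4
F land [-0.57  1.04  6.79] x,y,h [54.42 -0.12  6.76] torque tool [ 0.267 -0.534  0.013] grip 70.6 t 8.65
[-0.837  0.757  6.421  0.224 -0.574  0.027]
F land [-0.71 -0.19  7.33] x,y,h [54.44 -0.1   6.72] torque tool [ 0.231 -0.543 -0.016] grip 70.6 t 8.85
t 8.85 pos [610.6  -2.9 161. ] F [-2.6 -2.3  3.9] grip 70.6 open 0.341
shift mm [ 0.1 -0.1  0.7] units [ 0.002 -0.004  0.029] turn units [-0.0001 -0.0006  0.0018]
```

Contact came at h ≈ 9 mm as expected, and about 6.6 N means roughly 2.3–2.6 mm of pin travel. I'll press slightly more and start the draw down.

```bash
P='from h import *; fn()'
python3 -m inch '[[0,0,0,0,0,0.024,1],[0,0,0,0,0,0,1],[0,0,0,0,0,0,1]]' >/dev/null; python3 -c "$P"
python3 -m inch '[[0,0,0,-0.03,0,0,1],[0,0,0,-0.06,0,0,1],[0,0,0,-0.1,0,0,1],[0,0,0,-0.1,0,0,1],[0,0,0,-0.1,0,0,1],[0,0,0,-0.1,0,0,1]]' >/dev/null; python3 -c "$P"
```

```text
F land [-1.74  0.79  7.2 ] x,y,h [54.43 -0.12  6.09] torque tool [ 0.275 -0.648  0.011] grip 70.7 t 9.1
F land [4.86 0.65 7.01] x,y,h [43.65 -1.31  6.61] torque tool [ 0.04   0.458 -0.025] grip 70.9 t 9.6
```

```bash
P='from h import *; fn(); todo(*goal(40,6))'
python3 -m inch '[[0,0,0,0,0,0,1],[0,0,0,0,0,0,1]]' 100 >/dev/null; python3 -c "$P"
```

```text
F land [ 0.5  -3.04  7.29] x,y,h [42.6  -1.15  6.33] torque tool [-0.576 -0.39   0.023] grip 99.8 t 9.77
t 9.77 pos [603.  -10.5 156.1] F [ 0.1 -3.8  4.3] grip 99.8 open 0.34
shift mm [-2.6 -1.2  0.3] units [-0.104 -0.047  0.013] turn units [ 0.0006 -0.0009  0.0018]
```

```bash
P='from h import *; fn()'
python3 -m inch '[[0,0,0,-0.06,-0.006,0,1],[0,0,0,-0.1,-0.006,0,1],[0,0,0,-0.1,-0.006,0,1],[0,0,0,-0.1,-0.006,0,1],[0,0,0,-0.1,-0.006,0,1],[0,0,0,-0.1,-0.006,0,1],[0,0,0,-0.1,-0.006,0,1],[0,0,0,-0.1,-0.006,0,1]]' >/dev/null; python3 -c "$P"
```

```text
F land [4.97 0.35 6.39] x,y,h [24.12  0.51  6.32] torque tool [-0.026  0.471 -0.013] grip 99.8 t 10.43
```

```bash
P='from h import *; fn()'
python3 -m inch '[[0,0,0,-0.1,0.001,0.001,1],[0,0,0,-0.1,0.001,0.001,1],[0,0,0,-0.1,0.001,0.001,1],[0,0,0,-0.1,0.001,0.001,1],[0,0,0,-0.1,0.001,0.001,1],[0,0,0,-0.1,0.001,0.001,1],[0,0,0,-0.1,0.001,0.001,1],[0,0,0,-0.1,0.001,0.001,1]]' >/dev/null; python3 -c "$P"
python3 -c "from h import *
save('s6',grab_frame('side'));fn()"
```

```text
F land [ 3.64 -0.55  8.  ] x,y,h [4.08 0.28 6.06] torque tool [-0.01   0.549  0.035] grip 99.8 t 11.1
F land [-1.21 -2.41  7.39] x,y,h [3.38 0.35 5.93] torque tool [-0.445 -0.694 -0.026] grip 99.8 t 11.15
```

```bash
P='from h import *; fn()'
python3 -m inch '[[0,0,0,-0.1,0,0,1],[0,0,0,-0.1,0,0,1],[0,0,0,-0.1,0,0,1],[0,0,0,-0.1,0,0,1],[0,0,0,-0.1,0,0,1],[0,0,0,-0.1,0,0,1],[0,0,0,-0.1,0,0,1],[0,0,0,-0.1,0,0,1]]' >/dev/null; python3 -c "$P"
python3 -m inch '[[0,0,0,-0.1,0,0,1],[0,0,0,-0.1,0,0,1],[0,0,0,-0.1,0,0,1],[0,0,0,-0.1,0,0,1],[0,0,0,-0.1,0,0,1],[0,0,0,-0.1,0,0,1],[0,0,0,-0.1,0,0,1],[0,0,0,-0.1,0,0,1]]' >/dev/null; python3 -c "$P"
```

```text
F land [3.95 0.6  7.27] x,y,h [-16.     0.17   5.99] torque tool [0.014 0.615 0.033] grip 99.8 t 11.82
F land [5.13 0.71 8.19] x,y,h [-36.07   0.06   5.92] torque tool [-0.007  0.614  0.018] grip 99.8 t 12.48
```

```bash
P='from h import *; fn()'
python3 -m inch '[[0,0,0,-0.1,0,0,1],[0,0,0,-0.1,0,0,1],[0,0,0,-0.1,0,0,1],[0,0,0,-0.1,0,0,1],[0,0,0,-0.1,0,0,1]]' >/dev/null; python3 -c "$P"
python3 -m inch '[[0,0,0,-0.05,0,0,1],[0,0,0,-0.05,0,0,1]]' >/dev/null; python3 -c "$P"
python3 -m inch '[[0,0,0,-0.05,0,0,1]]' >/dev/null; python3 -c "$P"
python3 -m inch '[[0,0,0,-0.05,0,0,1]]' >/dev/null; python3 -c "$P"
```

```text
F land [4.68 0.06 7.13] x,y,h [-4.856e+01  1.000e-02  5.900e+00] torque tool [ 0.013  0.657 -0.026] grip 99.8 t 12.9
F land [4.59 0.81 7.27] x,y,h [-51.29   0.09   5.84] torque tool [-0.01   0.369  0.02 ] grip 99.8 t 13.07
F land [3.16 1.19 8.35] x,y,h [-52.51   0.07   5.84] torque tool [ 0.044  0.421 -0.062] grip 99.8 t 13.15
F land [ 4.02 -0.09  8.01] x,y,h [-53.75   0.1    5.83] torque tool [ 0.045  0.41  -0.012] grip 99.8 t 13.23
```

```bash
P='from h import *; fn()'
python3 -m inch '[[0,0,0,-0.04,0,0,1]]' >/dev/null; python3 -c "$P"
python3 -m inch '[[0,0,0,0,0,0,1],[0,0,0,0,0,0,1]]' >/dev/null; python3 -c "$P"
python3 - <<'E'
from m import *
f=grab_frame('side');save('s7',f);P=cloud(f);Rl,_=frame();Q=(P-L)@Rl.as_matrix();px=f['pixels'].astype(int)
m=np.isfinite(Q[...,0])&(abs(Q[...,1])<26)&(Q[...,0]<-15)&(Q[...,0]>-100)&(Q[...,2]<30)
for z0 in(-10,3,10,17,23):
    q=Q[m&(abs(Q[...,2]-z0)<3.5)];print(z0,len(q),np.percentile(q[:,0],[1,25,50,75,99]).round(1) if len(q) else '')
ys,xs=np.where(m);y0,x0=ys.min()-25,xs.min()-40
cv2.imwrite('pics/s7c.png',cv2.resize(f['pixels'][y0:y0+100,x0:x0+130,::-1],None,fx=5,fy=5,interpolation=2))
E
```

```text
F land [4.06 0.41 8.36] x,y,h [-54.8    0.11   5.81] torque tool [0.014 0.387 0.014] grip 99.8 t 13.32
F land [ 1.85 -1.26  8.1 ] x,y,h [-55.16   0.18   5.72] torque tool [-0.124 -0.129  0.014] grip 99.8 t 13.48
-10 0 
3 68 [-99.8 -82.2 -55.6 -33.5 -16.4]
10 70 [-100.   -98.5  -91.5  -78.5  -28.6]
17 104 [-98.8 -93.2 -89.2 -59.4 -29.7]
23 110 [-89.9 -85.9 -79.7 -59.5 -28.3]
```

View pics/s7c.png

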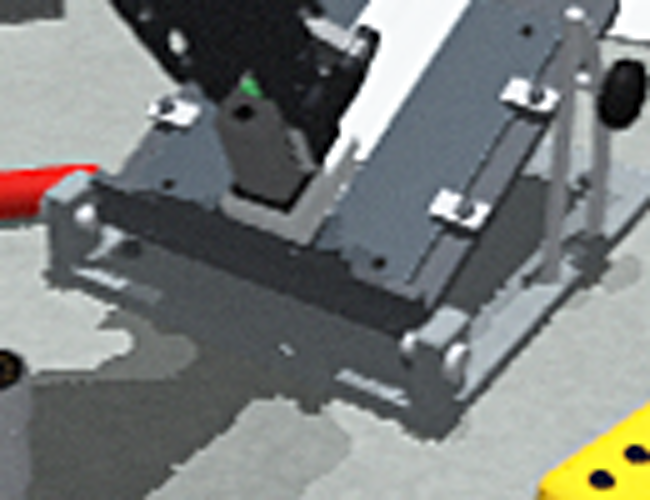

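The crop shows the head (265,215) right beside the ledge and still in line. I'll creep on until it meets the ledge.

```bash
P='from h import *; fn()'
python3 -m inch '[[0,0,0,-0.03,0,0,1],[0,0,0,0,0,0,1]]' >/dev/null; python3 -c "$P"
python3 -m inch '[[0,0,0,-0.03,0,0,1],[0,0,0,0,0,0,1]]' >/dev/null; python3 -c "$P"
python3 -m inch '[[0,0,0,-0.03,0,0,1],[0,0,0,0,0,0,1]]' >/dev/null; python3 -c "$P"
```

```text
F land [1.97 0.08 7.89] x,y,h [-55.82   0.17   5.74] torque tool [-0.156 -0.086 -0.   ] grip 99.8 t 13.7
F land [ 2.18 -0.8   7.3 ] x,y,h [-56.6    0.18   5.74] torque tool [-0.169 -0.059 -0.014] grip 99.8 t 13.87
F land [3.49 0.95 7.33] x,y,h [-56.96   0.16   5.78] torque tool [0.03  0.525 0.102] grip 99.9 t 14.03
```

```bash
P='from h import *; fn()'
python3 -m inch '[[0,0,0,-0.03,0,0,1],[0,0,0,0,0,0,1]]' >/dev/null; python3 -c "$P"
python3 -m inch '[[0,0,0,0,0,0,1],[0,0,0,0,0,0,1]]' >/dev/null; python3 -c "$P"
```

```text
F land [8.13 1.93 5.89] x,y,h [-57.14   0.11   5.85] torque tool [0.193 1.139 0.169] grip 99.8 t 14.2
F land [6.68 0.81 6.78] x,y,h [-57.11   0.1    5.85] torque tool [0.211 1.138 0.143] grip 99.8 t 14.37
```

The ledge contact is clear, since x has stopped and the force is up. I'll ease the push slightly, check the tester's attitude, then hand in.

```bash
python3 -m inch '[[0,0,0,0.024,0,0.008,1],[0,0,0,0,0,0,1],[0,0,0,0,0,0,1],[0,0,0,0,0,0,1],[0,0,0,0,0,0,1]]' >/dev/null
python3 - <<'E'
from m import *
fn();f=grab_frame('wrist');save('w8',f);P=cloud(f);s=r.sense();px=f['pixels'].astype(int)
H=(P-s['eef_pos'])@R.from_euler('xyz',s['tcp_rot']).as_matrix()
m=np.isfinite(H[...,0])&(abs(H[...,0])<40)&(abs(H[...,1])<28)&(H[...,2]>-36)&(H[...,2]<-18)&(px[...,1]>px[...,0]+25)
B=H[cv2.erode(m.astype(np.uint8),np.ones((3,3)))>0]
A=np.c_[B[:,:2],np.ones(len(B))];print('label',np.linalg.lstsq(A,B[:,2],rcond=None)[0].round(4),np.percentile(B[:,0],[1,99]).round(1))
measure(P,f['pixels']);todo(*goal(-56,6));fn()
E
```

```text
F land [4.49 0.87 9.29] x,y,h [-56.93   0.13   5.68] torque tool [0.106 0.472 0.072] grip 100.0 t 14.78
label [-3.60000e-03 -4.00000e-04 -2.59936e+01] [-7.6 17.6]
plane dz/dx,dz/dy,z0 [ 0.0008 -0.0037 -0.1487] 55277
strip x [ 0.8 74.2] y [-23.6   0.2  24. ] 13907
 edge slope [-1.0000e-02 -2.2676e+01]
 edge slope [-8.0000e-03  2.3789e+01]
head tool-frame: x max 28.7 y [-20.6  22.7] z med 33.1 1438
 head plane [2.1000e-02 0.0000e+00 3.2833e+01]
 front edge slope [4.000e-03 2.853e+01]
t 14.83 pos [531.1 -67.4 117.2] F [-0.2 -0.1  6.9] grip 100.0 open 0.339
shift mm [ 0.9  0.1 -0.3] units [ 0.038  0.006 -0.013] turn units [-0.     -0.001   0.0016]
F land [3.48 0.08 8.86] x,y,h [-56.94   0.13   5.68] torque tool [0.131 0.449 0.116] grip 100.0 t 14.83
```

View pics/w8.png

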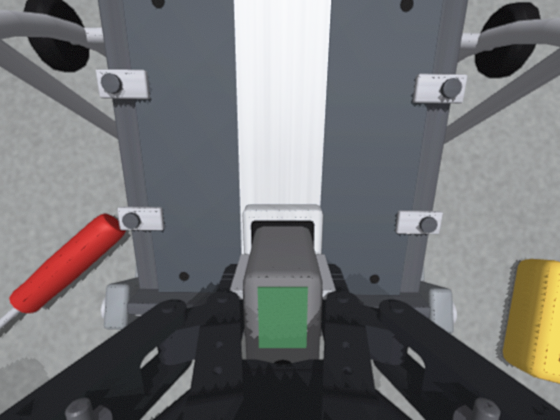

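The wrist view shows the head (244–321) centred on the strip (240–325), level and against the ledge, with nothing disturbed. I'll ease the press by 0.3 mm and hand in.

```bash
python3 -m inch '[[0,0,0,0,0,-0.012,1],[0,0,0,0,0,0,1],[0,0,0,0,0,0,1],[0,0,0,0,0,0,1]]' >/dev/null
python3 -c "
from h import *
fn();print(abs(r.sense()['qvel']).max());print(r.sign_off())"
```

```text
F land [5.49 0.53 7.52] x,y,h [-57.02   0.14   5.88] torque tool [0.07  0.806 0.129] grip 99.7 t 15.17
0.0012291898534786388
the job is handed in; nothing more can be done
None
```

The job is handed in (no verdict came back): the tester was drawn down the strip to the ledge and is held there, gripped, square to the face, with the pins pressed about half-way (about 7.5 N).

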